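# Empty the sorting scoop and register it in the corner of the recording board

## Robot

A 6-joint arm with a two-finger parallel gripper is mounted at the origin on a cart in front of the work surface, level with it; the furniture and walls round the work are solid. World frame = base frame: x ahead of the robot, y to its left, z up, the work surface at z = 0. Lengths are in m, angles in degrees, forces in N, time in s.
With the tool pointing down it reaches from about 0.35 to 0.95 m from the base axis. Payload 17.4 kg.
Tool frame: the origin (TCP) lies on the centre line of the jaws, within the pads' length; the fingertips stand 17 mm ahead of it and the grasp point (between the pads) lies 2 mm behind it; y points along the fingers, z is the direction in which the jaws open and shut, and the axes are right-handed (so a half turn about y gives the same grasp; the last joint's range is limited). The gripper opens to 93 mm and grips with 3 to 60 N. Pads are 15 mm wide; open, the fingers measure 128 mm over their backs; the gripper's body (75 mm by 188 mm) begins 65 mm behind the grasp point.
Start: joints at [-73.957, 6.646, 82.598, -0, 90.757, -2.166], TCP at [0.211, -0.641, 0.236] pointing down, gripper open.
Joint ranges: [-162.19, 162.19], [-47.58, 125.68], [4.15, 143.07], [-65.23, 245.23], [0.69, 171.88], [-170.13, 170.13]. Speed limits (degrees/s): [108.29, 108.29, 127.2, 180, 180, 180].

## Interface

Orientations are given as a 3x3 rotation matrix whose columns are the frame's x, y, z axes.
In Python, from plant import robot gives the robot as it stands. The module is installed in compiled form; this text tells all that it offers. Calls block until the motion is done:
- robot.movep(position, orientation): joint-space move of the TCP to a pose.
- robot.move_straight(position, frame=None, v=0.15, guard=None): straight line of the TCP; frame=None keeps the orientation; v is the mean speed in m/s. With guard (N) it stops when the force on the tool has changed by that much, and returns True; else False.
- robot.movej(angles): joint-space move.
- robot.gripper_open() and robot.close_gripper(force=None): open the fingers fully, or close them until they stop; force is the grip in N (None keeps the last).
- robot.hold(seconds).
- robot.solve_ik(position, orientation): joint angles nearest the present ones, or None.
- robot.capture(name): name is "scene" or "side" or "wrist"; returns the picture (384x512x3 uint8, red, green, blue); there is no depth.
- robot.camera_model(name): a dict with "K" (3x3 intrinsics, pixels), "world_to_cam" (4x4, takes a point from world to camera coordinates). Camera axes: x right, y up, looking along -z (the intrinsics and any distortion apply to the point x, -y, -z); pixel columns grow to the right and rows downward; lengths in m; the calibration is good to about 2 mm. A picture is of the moment at which its call begins: read the wrist's pose just before it. camera_model takes no time and is no camera call; for the wrist camera it gives the pose at the moment of the call.
A pose or a line that the arm cannot do raises robot.PlanningError and nothing moves.
- robot.job_done(): hands the job in, once; it reports no verdict.
Trained networks look in the newest picture that a camera, given by its name, has taken for a name from the list of things; names that differ only in an ending like _2 or _b are one class to them, and where a whole thing is asked for, a point or a joint stands for the part that bears it (a point fixed in the world has none). Each returns a list of dicts, best first, with "conf" (0 to 1); they miss things now and then, are a little off and sometimes report something else, mostly with a low value. They report only what shows in the picture. A call takes as long as a camera call.
- robot.spot_in(camera, query): "xy" ([column, row] as shares, 0 to 1, of the picture: columns of its width, rows of its height, amid what is visible of it).
- robot.regions_of(camera, query): "region" (384x512 bool, what is visible of it) and "xy" ([column, row] as shares, 0 to 1, of the picture: columns of its width, rows of its height, amid what is visible of it).
Readings, each from a call of its own:
- robot.read_clock(): time.
- robot.read_qpos(): joint angles.
- robot.read_joint_vel(): joint speeds.
- robot.read_joint_efforts(): joint torques, N m.
- robot.read_tcp_pos(): TCP position.
- robot.read_orientation(): TCP orientation.
- robot.read_force(): force on the tool from outside, world axes, zero at the start.
- robot.read_torque(): the same for the moment, N m.
- robot.read_opening(): finger opening in m.
Only numpy, scipy, OpenCV 4.12 (cv2) and the standard library are available. Lean on these libraries where they do the work, as an engineer would, in place of code of your own. Each camera call takes 0.05 s, during which the arm holds its last target.

## Task

Tip the three pebbles out of the metal sorting scoop into the open cardboard finds box. Then set the empty scoop down flat on the wooden recording board, with its open front edge against the far fence and its right side against the side fence, and finish while holding it there, pressed firmly against both fences at once, for the reference picture: do not let go. Leave the pale round stone and the caliper where they are.

Things in the scene. Friction and masses are not known exactly. Their poses are not given: they have to be found in the camera images.
- scoop: bare aluminium sorting scoop with an upright dark wooden grip, loose, about 0.15 kg. Flat pan 100 mm (x) by 90 mm (y), sheet 3 mm thick; origin at the centre of the pan's underside, x toward the open front edge, z up. Walls 19 mm high (from the underside) along both sides and the rear; the front (+x) is open. The grip is a block behind the pan, x -85 to -50 mm, 14 mm thick in y, from z 0 to 50 mm: pinch it across y
- scoop_grip (a point): middle of the scoop's grip, 35 mm above the underside, on the scoop's axes; pinch here across the scoop's y (14 mm)
- scoop_lip (a point): middle of the scoop's open front edge, on the pan's upper face (50 mm ahead of the scoop's origin, 3 mm up)
- scoop_corner (a point): the scoop's front right lower corner, at (50, -45, 0) mm in the scoop's frame
- pebble_0: river pebble, about 26x32x17 mm, starts in the scoop, slides out when that is tipped some 60 degrees (friction about 0.6); origin at the centre of its underside as it first lies
- pebble_1: river pebble, about 27x28x16 mm, starts in the scoop; origin as pebble_0
- pebble_2: river pebble, about 28x32x16 mm, starts in the scoop; origin as pebble_0
- finds_box: open brown cardboard box, fixed, outside 130 mm (x) by 150 mm (y) by 55 mm high, walls and floor 4 mm; origin at the centre of its underside
- board: plywood recording board, fixed, 160 mm (x) by 150 mm (y), 12 mm thick; origin at the centre of its underside, z up. On it two wooden fences 14 mm thick, their tops 34 mm above the table: the far fence along the +x edge (inner face at x = +66 mm) and the side fence along the -y edge (inner face at y = -61 mm). The lacquered wood has a friction of about 0.25 against the scoop, so a scoop pressed down hard, or hard against one fence, can stick before it bears on the other
- fence_far: the far fence (part of the board, same origin and axes as the board)
- fence_side: the side fence (part of the board, same origin and axes as the board)
- board_corner (a point): the inner corner where the two fences' inner faces meet, on the board's upper face: (66, -61, 12) mm in the board's frame
- stone: pale rounded stone, 56x59x49 mm, standing alone on the table, bystander; origin at the centre of its underside
- caliper: steel caliper lying flat, 75x224x13 mm, bystander; origin at the centre of its underside

How it is judged (in metres and radians):
On the way:
1. all three pebbles are in the finds box (x of pebble_0 in the frame of finds_box between -0.065 and 0.065 m and y of pebble_0 in the frame of finds_box between -0.075 and 0.075 m and z of each of pebble_0, pebble_1, pebble_2 in the frame of finds_box below 0.055 m and x of pebble_1 in the frame of finds_box between -0.065 and 0.065 m and y of pebble_1 in the frame of finds_box between -0.075 and 0.075 m and x of pebble_2 in the frame of finds_box between -0.065 and 0.065 m and y of pebble_2 in the frame of finds_box between -0.075 and 0.075 m), for 0.2 s.
At the end, for the whole second after the job is handed in: All three pebbles lie in the finds box. The scoop lies flat on the board and square to the fences (each within 0.06 rad), its front right corner within 7 mm of the fences' inner corner and under 3 mm above the board, pressing each fence with more than 2 N, at rest, fingers still on it (all of step 1 and contact force between scoop and fence_far above 2 N and contact force between scoop and fence_side above 2 N and contact force between the fingers and scoop above 1 N and distance between scoop_corner and board_corner below 0.007 m and angle between the x axis of scoop and the x axis of board, either way round below 0.06 rad and angle between scoop's own z axis and vertical below 0.06 rad and linear speed of scoop below 0.02 m/s and z of scoop_corner in the frame of board_corner below 0.003 m); the arm keeps its last pose, push and grip.
It fails at once if the stone or the caliper is moved more than 20 mm (distance of any of stone, caliper from where it was at the start of the episode above 0.02 m).
It also fails if it takes over 64 s, if anything falls off the work surface, if the arm or the gripper's body presses on something with over 40 N, if the wrist force passes 120 N, or if a joint passes its speed limit or range.

## Working session

There is one attempt and no reset: what is moved stays moved. The work goes in short steps, each a Python script; the robot and the scene stay as the last script left them, time stands still between calls to the robot, and variables do not carry over. Pictures are saved under pics/ and viewed, and the job is handed in when it is done.

```bash
mkdir -p pics; cat > h.py <<'E'
import numpy as np, cv2
from plant import robot
def save(n,fn):
    im=robot.capture(n); cv2.imwrite('pics/'+fn,im[:,:,::-1]); return im
def ray(cam,xy):
    K=np.array(cam['K']);T=np.array(cam['world_to_cam']);
    u=np.linalg.solve(K,[xy[0],xy[1],1]); d=T[:3,:3].T@np.array([u[0],-u[1],-u[2]]); o=-T[:3,:3].T@T[:3,3]; return o,d
def onz(cam,xy,z):
    o,d=ray(cam,xy); return o+d*(z-o[2])/d[2]
def proj(cam,p):
    T=np.array(cam['world_to_cam']); c=T[:3,:3]@np.array(p)+T[:3,3]; u=np.array(cam['K'])@[c[0],-c[1],-c[2]]; return u[:2]/u[2]
E
python3 - <<'E'
from h import *
print(robot.read_clock())
for n in ['scene','side','wrist']:
    save(n,n+'0.png'); c=robot.camera_model(n); print(n,c)
    for q in ['scoop','scoop_grip','scoop_lip','scoop_corner','board','board_corner','finds_box','stone','caliper']:
        r=robot.spot_in(n,q); print(q,[(np.round(np.array(a['xy'])*[512,384],1),round(a['conf'],2)) for a in r[:2]])
print(robot.read_clock(), robot.read_orientation())
E
```

```text
0.0
scene {'K': array([[369.90397981,   0.        , 253.98412294],
       [  0.        , 369.90397981, 185.83816583],
       [  0.        ,   0.        ,   1.        ]]), 'world_to_cam': array([[ 0.67082394, -0.74119855, -0.02489866, -0.49274865],
       [ 0.32285312,  0.26164469,  0.90956469, -0.17647335],
       [-0.66765343, -0.61819638,  0.41481579, -0.85564964],
       [ 0.        ,  0.        ,  0.        ,  1.        ]])}
scoop [(array([246. , 218.4]), 0.9)]
scoop_grip [(array([248.5, 220.2]), 0.88)]
scoop_lip [(array([250. , 222.7]), 0.95)]
scoop_corner [(array([247.1, 223.1]), 0.59)]
board [(array([319.5, 200. ]), 0.64)]
board_corner [(array([323.3, 198.7]), 0.69)]
finds_box [(array([220.5, 165.8]), 0.96)]
stone [(array([342.6, 226.9]), 0.94)]
caliper [(array([266. , 259.9]), 0.95)]
side {'K': array([[360.51952863,   0.        , 248.75546059],
       [  0.        , 360.51952863, 187.73614071],
       [  0.        ,   0.        ,   1.        ]]), 'world_to_cam': array([[ 0.99157442, -0.12939179,  0.00615974, -0.54636554],
       [ 0.04196871,  0.36588024,  0.92971516, -0.0207
[... 680 characters left out ...]
  [  0.        ,   0.        ,   1.        ]]), 'world_to_cam': array([[ 3.12094659e-01, -9.50050772e-01, -6.74071349e-04,
        -6.73497786e-01],
       [ 9.10668211e-01,  2.99359378e-01, -2.84723326e-01,
         3.28643508e-02],
       [ 2.70703406e-01,  8.82467741e-02,  9.58609500e-01,
        -3.91616697e-01],
       [ 0.00000000e+00,  0.00000000e+00,  0.00000000e+00,
         1.00000000e+00]])}
scoop []
scoop_grip []
scoop_lip []
scoop_corner []
board []
board_corner []
finds_box []
stone []
caliper [(array([76.5, 25.8]), 0.97)]
1.5 [[-9.49940895e-01  1.57724375e-05  3.12429666e-01]
 [-3.12429665e-01  3.45518203e-05 -9.49940895e-01]
 [-2.57778971e-05 -9.99999999e-01 -2.78944097e-05]]
```

View pics/scene0.png

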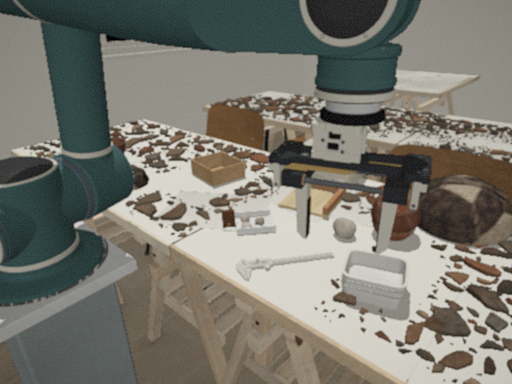

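View pics/side0.png

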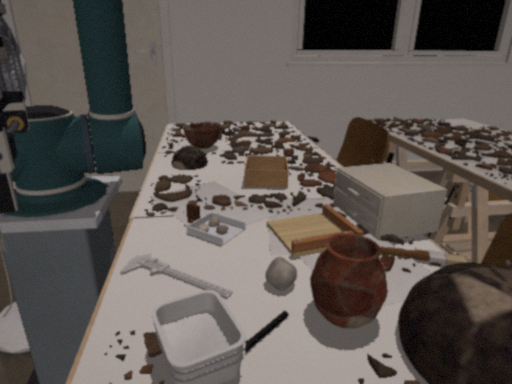

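View pics/wrist0.png

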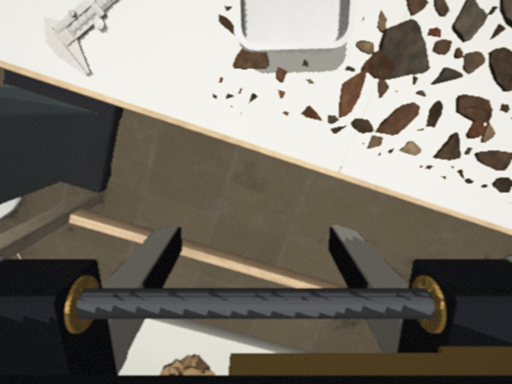

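Scene: scoop near (245,219), with its grip at its left end (228,216), box (220,168), board (312,200). In the side view they are at (217,228), (266,172) and (310,232). Next I take rough positions, then a wrist look from above.

```bash
python3 - <<'E'
from h import *
s=robot.camera_model('scene');d=robot.camera_model('side');w=robot.camera_model('wrist')
for n,a,b in [('scoop',(248,221),(217,229)),('grip top',(228,209),(193,201)),('grip bot',(228,226),(193,220)),('box',(220,180),(266,186)),('board',(312,200),(310,232)),('stone',(343,238),(281,288))]:
    print(n,onz(s,a,0.0).round(3),onz(d,b,0.0).round(3))
o,_=ray(w,(256,192)); print('cam',o, 'axis',ray(w,(256,192))[1], 'tcp',robot.read_tcp_pos())
R=robot.read_orientation(); print('in tool', R.T@(o-robot.read_tcp_pos()), R.T@ray(w,(256,192))[1])
E
```

```text
scoop [ 0.445 -0.24   0.   ] [ 0.444 -0.255  0.   ]
grip top [ 0.459 -0.148  0.   ] [ 0.387 -0.086  0.   ]
grip bot [ 0.392 -0.217  0.   ] [ 0.388 -0.202  0.   ]
box [0.589 0.024 0.   ] [0.604 0.002 0.   ]
board [ 0.66  -0.302  0.   ] [ 0.654 -0.294  0.   ]
stone [ 0.534 -0.479  0.   ] [ 0.545 -0.487  0.   ]
cam [ 0.28627876 -0.61513727  0.38430789] axis [-0.26784044 -0.09142648 -0.95912528] tcp [ 0.21090427 -0.64120908  0.23564667]
in tool [-0.07975074 -0.14865914 -0.0012216 ] [0.28302165 0.9591179  0.00319521]
```

```bash
python3 - <<'E'
from h import *
R=np.array([[0,0,1],[-1,0,0],[0,-1,0.]])
robot.movep([0.53,-0.16,0.30],R)
save('wrist','wrist1.png'); c=robot.camera_model('wrist'); np.save('w1.npy',[np.array(c['K']),],allow_pickle=True); import pickle; pickle.dump(c,open('w1.pkl','wb'))
for q in ['scoop','scoop_grip','board','finds_box','pebble_0']:
    r=robot.regions_of('wrist',q)
    for a in r[:3]: print(q,(np.array(a['xy'])*[512,384]).round(1),round(a['conf'],2))
print(robot.read_clock(),robot.read_qpos())
save('scene','scene1.png');save('side','side1.png')
E
```

```text
scoop [196.7 212.7] 0.93
scoop_grip [198.1 218.8] 0.82
scoop_grip [183.2 222.1] 0.32
board [317.3 234.8] 0.61
finds_box [323.4  26.8] 0.88
finds_box [198.9 325.5] 0.69
pebble_0 [196.6 207.3] 0.68
pebble_0 [180.6 223. ] 0.62
pebble_0 [208.7 227.8] 0.54
3.8833 [-1.94705691e+01 -9.06888857e+00  9.21683097e+01  4.96838615e-04
  9.69092041e+01 -1.94381203e+01]
```

View pics/wrist1.png

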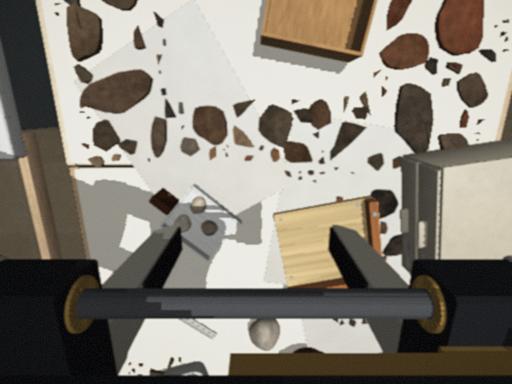

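The image-up direction is +y; scoop at (200,225) is partly behind a finger, board at (325,240), box at (318,25). I'll shift toward -y for a clear view.

```bash
python3 - <<'E'
from h import *
import pickle
robot.move_straight([0.53,-0.31,0.30],v=0.25)
im=save('wrist','wrist2.png'); c=robot.camera_model('wrist'); pickle.dump(c,open('w2.pkl','wb'))
cv2.imwrite('pics/wrist2z.png',cv2.resize(im[60:260,120:400,::-1],None,fx=2.8,fy=2.8,interpolation=cv2.INTER_CUBIC))
print(robot.read_clock())
E
```

```text
4.7833
```

View pics/wrist2z.png

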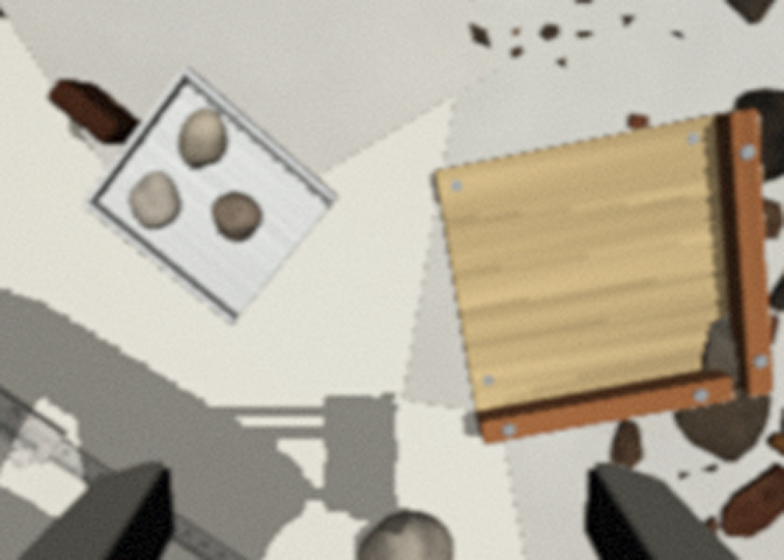

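View pics/wrist2.png

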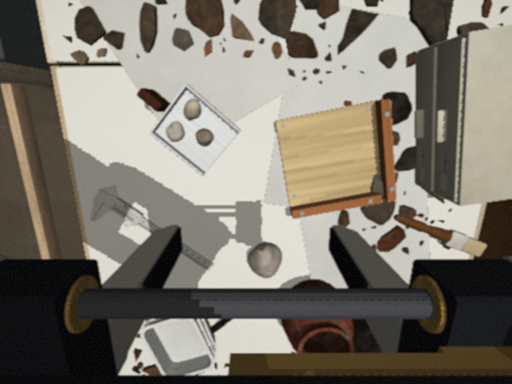

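```bash
cat > fit.py <<'E'
from h import *
import pickle
from scipy.optimize import least_squares
c=pickle.load(open('w2.pkl','rb'))
def fit(P,px,g,cs=c):
    P=np.array(P)/1000.; px=np.array(px,float)
    def W(v): a=v[2]; return np.c_[v[0]+P[:,0]*np.cos(a)-P[:,1]*np.sin(a), v[1]+P[:,0]*np.sin(a)+P[:,1]*np.cos(a),P[:,2]]
    f=lambda v: (np.array([proj(cs,p) for p in W(v)])-px).ravel()
    r=least_squares(f,g,loss='soft_l1'); print(r.x[:2].round(4),np.degrees(r.x[2]).round(2),'res',f(r.x).reshape(-1,2).round(1).tolist()); return r.x
u=lambda l:[(120+(x+.5)/2.8-.5,60+(y+.5)/2.8-.5) for x,y in l]
E
python3 - <<'E'
from fit import *
s=fit([(-50,45,19),(-50,-45,19),(50,45,19),(50,-45,19)],u([(187,68),(90,203),(337,197),(235,322)]),[.44,-.25,-.6])
b=fit([(80,75,34),(80,-75,34),(66,75,34),(-80,-75,34),(-80,-61,34),(-80,75,12)],u([(757,108),(772,393),(732,113),(487,442),(480,420),(434,172)]),[.65,-.29,0.1])
np.save('fit0.npy',[s,b])
for n in ['scene','side']:
    im=cv2.imread(f'pics/{n}1.png'); cv2.imwrite(f'pics/{n}1z.png',cv2.resize(im[130:310,150:400],None,fx=3,fy=3,interpolation=cv2.INTER_CUBIC))
E
```

```text
[ 0.4428 -0.2617] -40.52 res [[-0.0, -1.2], [-2.0, 0.3], [1.3, 0.0], [0.1, 0.9]]
[ 0.6521 -0.3044] 11.01 res [[0.8, -0.4], [1.2, 0.0], [-0.6, -0.1], [-1.3, 1.3], [-0.2, 0.8], [0.1, -1.0]]
```

View pics/scene1z.png

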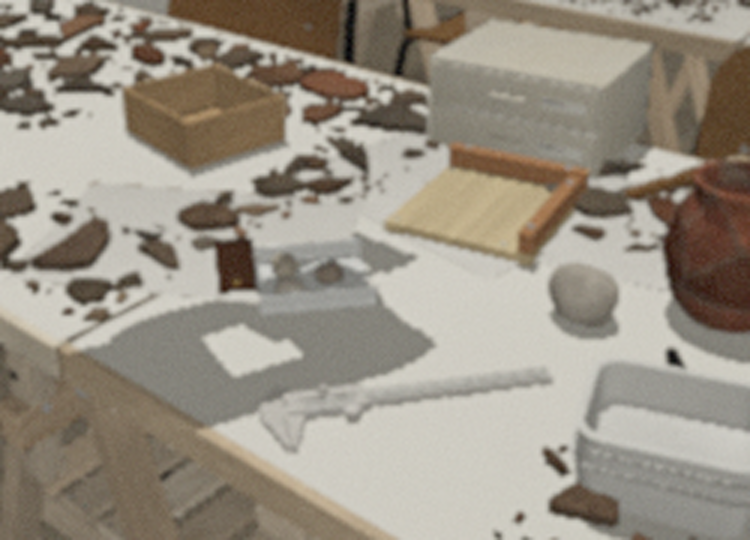

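View pics/side1z.png

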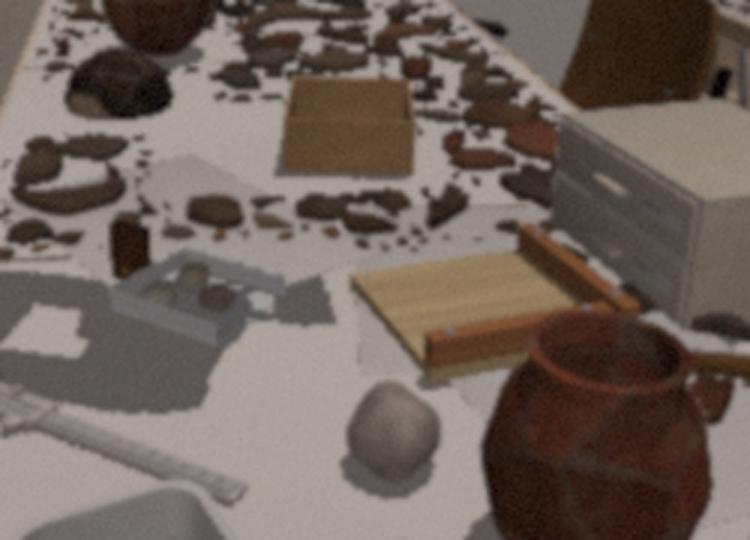

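Scene crop: box rim corners at (124,97), (192,128), (285,98). In the side crop they are at (286,120) and (414,123). I fit the box with each camera and check the scoop against both views.

```bash
python3 - <<'E'
from fit import *
sc=robot.camera_model('scene');sd=robot.camera_model('side')
v=lambda l:[(150+(x+.5)/3-.5,130+(y+.5)/3-.5) for x,y in l]
fit([(-65,75,55),(65,75,55),(65,-75,55),(-65,-75,55),(-65,-75,0),(-65,75,0),(65,-75,0)],v([(124,97),(212,66),(285,98),(192,128),(194,171),(130,133),(285,142)]),[.6,0,0],sc)
fit([(-65,75,55),(65,75,55),(-65,-75,55),(65,-75,55),(-65,-75,0),(65,-75,0)],v([(291,77),(411,80),(286,120),(414,123),(280,172),(413,177)]),[.6,0,0],sd)
s,b=np.load('fit0.npy')
def T(v,p):
    p=np.array(p)/1000;a=v[2];return [v[0]+p[0]*np.cos(a)-p[1]*np.sin(a),v[1]+p[0]*np.sin(a)+p[1]*np.cos(a),p[2]]
for n,cam in [('scene',sc),('side',sd)]:
    for nm,vv,p in [('griptop',s,(-67,0,50)),('gripbot',s,(-67,0,0)),('FR',s,(50,-45,19)),('FL',s,(50,45,19)),('far+y top',b,(80,75,34)),('far-y',b,(80,-75,34)),('side -x',b,(-80,-75,34)),('-x+y',b,(-80,75,12))]:
        q=proj(cam,T(vv,p)); print(n,nm,((q-[150,130]+.5)*3-.5).round())
q=proj(c,T(s,(-67,0,50)));print('wrist griptop',((q-[120,60]+.5)*2.8).round())
E
```

```text
[0.6112 0.0573] -9.22 res [[-1.1, -2.2], [0.5, -0.2], [0.8, -0.2], [-0.4, -0.4], [0.1, 0.8], [-1.6, 0.3], [1.3, 0.0]]
[0.6137 0.0614] -11.05 res [[0.4, -0.1], [-0.3, -0.1], [-1.3, 0.1], [0.4, 0.2], [0.6, 0.1], [-0.1, -0.3]]
scene griptop [233. 240.]
scene gripbot [236. 289.]
scene FR [375. 285.]
scene FL [358. 236.]
scene far+y top [450. 141.]
scene far-y [587. 168.]
scene side -x [528. 234.]
scene -x+y [380. 220.]
side griptop [131. 223.]
side gripbot [135. 280.]
side FR [218. 323.]
side FL [288. 274.]
side far+y top [530. 220.]
side far-y [639. 303.]
side side -x [431. 339.]
side -x+y [348. 271.]
wrist griptop [ 86. 112.]
```

Box is at (0.612, 0.059), yaw about -10°, and the two cameras agree within 4 mm. The scoop reprojects well. Next, IK feasibility of the dump directions.

```bash
cat >> h.py <<'E'
S=np.array([0.4428,-0.2617,np.radians(-40.5)]); B=np.array([0.6521,-0.3044,np.radians(11.0)]); BOX=np.array([.6125,.059,np.radians(-10)])
def Rs(phi,th=0):
    sx=np.array([np.cos(phi)*np.cos(th),np.sin(phi)*np.cos(th),-np.sin(th)]); sy=np.array([-np.sin(phi),np.cos(phi),0]); return np.c_[sx,sy,np.cross(sx,sy)]
def tool(R,pt,world,g):
    """tool pose such that scoop-frame point pt (m) is at world"""
    tcp=np.array(world)+R@(np.array([-.067,0,.033])-np.array(pt)); return tcp,np.c_[g*R[:,0],-R[:,2],g*R[:,1]]
LIP=[.05,0,.003]
E
python3 - <<'E'
from h import *
for g in (1,-1):
  for nm,a in [('pick',tool(Rs(S[2]),[0,0,0],[S[0],S[1],0],g)),('place',tool(Rs(B[2]),[.05,-.045,0],[B[0]+.066*np.cos(B[2])+.061*np.sin(B[2]),B[1]+.066*np.sin(B[2])-.061*np.cos(B[2]),.012],g))]:
    q=robot.solve_ik(*a); print(g,nm,a[0].round(3),None if q is None else np.round(q))
  for dphi in range(0,360,30):
    phi=BOX[2]+np.radians(dphi); out=[]
    for th,z in [(0,.09),(40,.06),(75,.05)]:
        p=[BOX[0]-.02*np.cos(phi),BOX[1]-.02*np.sin(phi),z]
        q=robot.solve_ik(*tool(Rs(phi,np.radians(th)),LIP,p,g)); out.append(None if q is None else np.round(q).astype(int).tolist())
    print(g,dphi,out)
E
```

```text
1 pick [ 0.392 -0.218  0.033] [-32. -15. 123.  -0.  73. -82.]
1 place [ 0.605 -0.33   0.045] [ -31.   15.   92.   -0.   74. -132.]
1 0 [[7, -15, 114, 0, 81, -73], [1, 14, 87, 8, 117, -77], [-1, 39, 67, 17, 148, -73]]
1 30 [[-2, -15, 114, 0, 81, -112], [5, 14, 87, -11, 117, -106], [8, 39, 67, -21, 147, -111]]
1 60 [[-8, -9, 109, 0, 80, -148], [9, 12, 90, -26, 108, -133], [16, 34, 75, -47, 133, -136]]
1 90 [None, [11, 7, 95, -37, 93, -156], [23, 24, 89, -61, 113, -147]]
1 120 [[-8, 8, 92, 0, 80, 152], None, None]
1 150 [[-4, 15, 84, 0, 81, 126], [10, -4, 107, -37, 55, 156], None]
1 180 [[1, 18, 80, 0, 82, 101], [5, -8, 110, -16, 39, 114], None]
1 210 [[6, 18, 80, 0, 82, 76], [0, -8, 110, 20, 41, 59], [-8, -21, 134, 103, 28, -22]]
1 240 [[11, 15, 84, 0, 81, 51], [-4, -4, 107, 38, 57, 21], [-20, -6, 123, 85, 66, -23]]
1 270 [[15, 8, 91, 0, 80, 25], [-6, 1, 102, 41, 77, -5], [-21, 10, 106, 72, 93, -28]]
1 300 [[16, 0, 100, 0, 80, -4], [-5, 7, 96, 36, 95, -27], [-16, 23, 90, 59, 115, -35]]
1 330 [[13, -9, 109, 0, 80, -37], [-2, 12, 90, 25, 110, -51], [-9, 33, 75, 44, 135, -47]]
-1 pick [ 0
[... 379 characters left out ...]
-1 90 [[-10, 0, 101, 0, 80, 0], [11, 7, 95, -37, 93, 24], [23, 24, 89, -61, 113, 33]]
-1 120 [[-8, 8, 92, 0, 80, -28], [12, 2, 102, -41, 75, 2], None]
-1 150 [[-4, 15, 84, 0, 81, -54], [10, -4, 107, -37, 55, -24], None]
-1 180 [[1, 18, 80, 0, 82, -79], [5, -8, 110, -16, 39, -66], None]
-1 210 [[6, 18, 80, 0, 82, -104], [0, -8, 110, 20, 41, -121], [-8, -21, 134, 103, 28, 158]]
-1 240 [[11, 15, 84, 0, 81, -129], [-4, -4, 107, 38, 57, -159], [-20, -6, 123, 85, 66, 157]]
-1 270 [[15, 8, 91, 0, 80, -155], None, [-21, 10, 106, 72, 93, 152]]
-1 300 [None, [-5, 7, 96, 36, 95, 153], [-16, 23, 90, 59, 115, 145]]
-1 330 [[13, -9, 109, 0, 80, 143], [-2, 12, 90, 25, 110, 129], [-9, 33, 75, 44, 135, 133]]
```

```bash
python3 - <<'E'
from h import *
import pickle
g=-1
p,R=tool(Rs(S[2]),[0,0,0],[S[0],S[1],0],g)
robot.movep(p+[0,0,.13],R)
im=save('wrist','wrist3.png'); 
print('guard',robot.move_straight(p,v=0.12,guard=8), robot.read_tcp_pos(), p)
robot.close_gripper(40); print(robot.read_opening(),robot.read_force())
save('wrist','wrist4.png');print(robot.read_clock())
E
```

```text
guard False [ 0.39219408 -0.21839843  0.03370198] [ 0.3918528  -0.21818698  0.033     ]
0.013549284317135493 [-0.574773    0.48198242  0.20454767]
9.2917
```

View pics/wrist4.png

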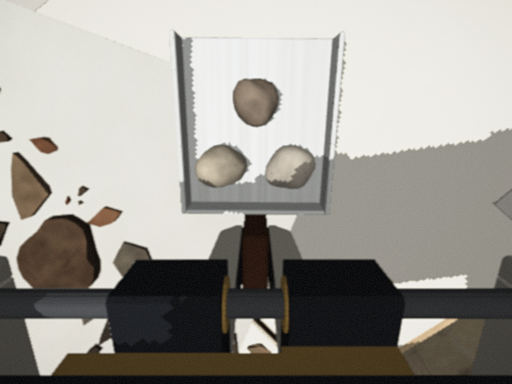

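Scoop held, grip centred between the pads with an opening of 13.5 mm, all three pebbles in the pan near (222,165), (290,167), (256,102). Lift and dump.

```bash
python3 - <<'E'
from h import *
g=-1
p=robot.read_tcp_pos(); robot.move_straight(np.array(p)+[0,0,.15],v=.12)
print(robot.read_opening())
phi=BOX[2]
def L(th,z,off=.02):
    return tool(Rs(phi,np.radians(th)),LIP,[BOX[0]-off*np.cos(phi),BOX[1]-off*np.sin(phi),z],g)
robot.movep(*L(0,.16)); print(robot.read_clock())
save('side','side5.png'); save('wrist','wrist5.png')
a=L(0,.09); robot.move_straight(a[0],a[1],v=.1)
for th,z in [(15,.08),(30,.065),(42,.055),(55,.05),(68,.05),(78,.05)]:
    a=L(th,z); robot.move_straight(a[0],a[1],v=.08)
robot.hold(.5)
save('side','side6.png'); save('scene','scene6.png'); print(robot.read_clock(),robot.read_opening(),robot.read_force())
for n in ['side','scene']:
    im=cv2.imread(f'pics/{n}6.png'); cv2.imwrite(f'pics/{n}6z.png',cv2.resize(im[80:260,150:400],None,fx=3,fy=3,interpolation=cv2.INTER_CUBIC))
E
```

```text
0.013816044265479145
11.8833
16.0667 0.013733511802685103 [-0.01715282  0.57806963 -2.34121804]
```

View pics/side6z.png

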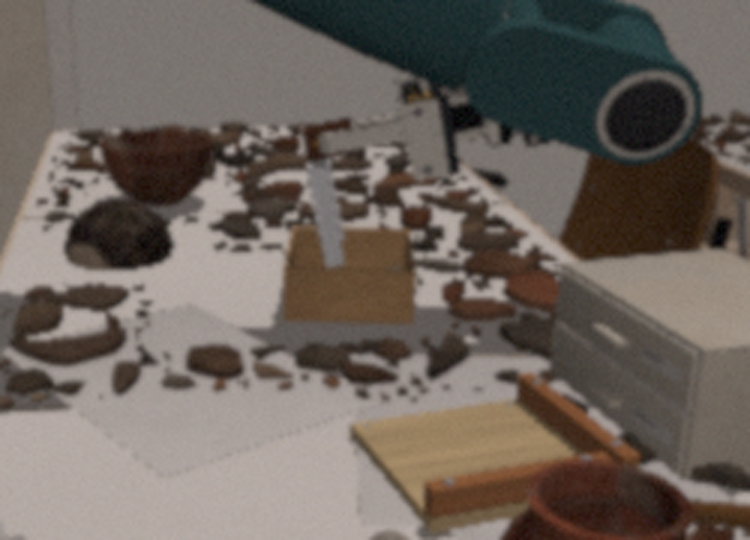

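View pics/scene6z.png

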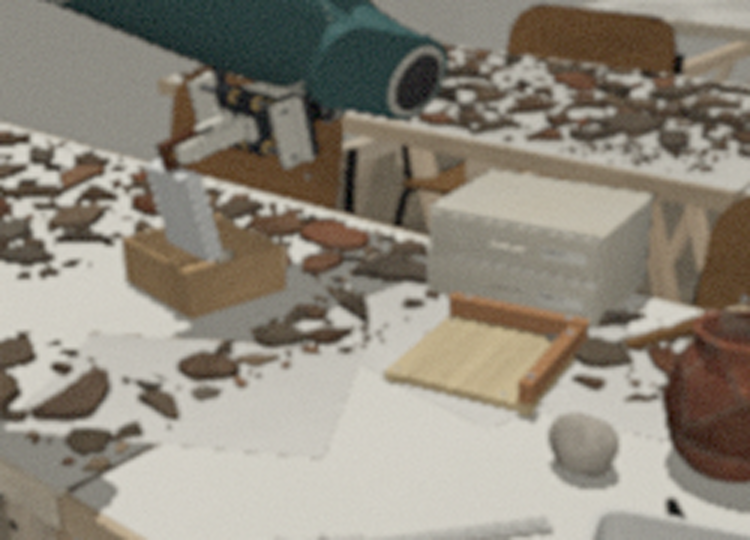

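The pan points down into the box at (325,260) in the side crop. Raise, level, and look into the box and pan.

```bash
python3 - <<'E'
from h import *
import pickle
g=-1; phi=BOX[2]
p=np.array(robot.read_tcp_pos()); robot.move_straight(p+[0,0,.06],v=.15)
def L(th,z,off=.02):
    return tool(Rs(phi,np.radians(th)),LIP,[BOX[0]-off*np.cos(phi),BOX[1]-off*np.sin(phi),z],g)
a=L(40,.13,.03); robot.move_straight(*a,v=.12)
a=L(0,.15,.08); robot.move_straight(*a,v=.12)
im=save('wrist','wrist7.png'); c=robot.camera_model('wrist'); pickle.dump((c,robot.read_tcp_pos(),robot.read_orientation()),open('w7.pkl','wb'))
for q in ['pebble_0']:
    print([((np.array(a['xy'])*[512,384]).round(1).tolist(),round(a['conf'],2)) for a in robot.spot_in('wrist',q)])
print(robot.read_clock(),robot.read_opening(),robot.read_force())
E
```

```text
[]
18.625 0.013786665709532627 [ 0.74732617  0.04331065 -1.1886627 ]
```

View pics/wrist7.png

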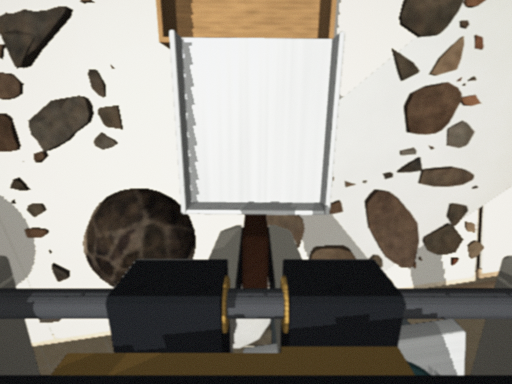

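Pan empty at (258,125), and the scoop has not shifted in the hand (same picture position as at pick-up). On the way to the board I'll look into the box from the side.

```bash
python3 - <<'E'
from h import *
import pickle
R=robot.read_orientation()
robot.move_straight([.56,-.10,.24],v=.25)
im=save('wrist','wrist8.png'); print([((np.array(a['xy'])*[512,384]).round(1).tolist(),round(a['conf'],2)) for a in robot.spot_in('wrist','pebble_0')])
pickle.dump(robot.camera_model('wrist'),open('w8.pkl','wb'));print(robot.read_clock())
E
```

```text
[([145.8, 114.2], 0.96), ([255.2, 127.6], 0.73), ([126.0, 119.1], 0.64), ([485.0, 267.2], 0.2)]
19.8667
```

View pics/wrist8.png

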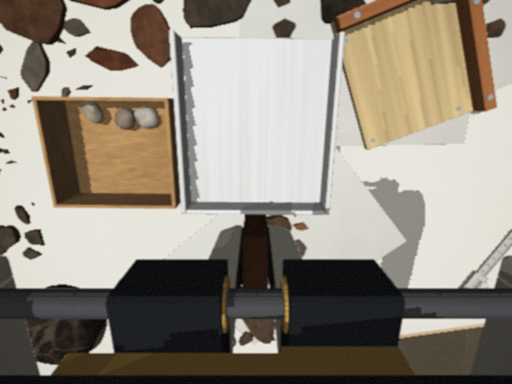

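All three pebbles lie in the box: (93,113), (124,119), (147,117). Next, hover over the board, offset from both fences, and check alignment.

```bash
cat >> h.py <<'E'
def place(dx,dy,z,phi=None,g=-1):
    """scoop front-right lower corner at dx behind far fence, dy inside side fence (board axes), z above board"""
    Rb=Rs(B[2]); C=np.array([B[0],B[1],.012])+Rb@np.array([.066-dx,-.061+dy,z]); return tool(Rs(B[2] if phi is None else phi),[.05,-.045,0],C,g)
E
python3 - <<'E'
from h import *
import pickle
a=place(.06,.04,.09); robot.movep(*a)
im=save('wrist','wrist9.png'); pickle.dump((robot.camera_model('wrist'),robot.read_tcp_pos(),robot.read_orientation()),open('w9.pkl','wb'));print(robot.read_clock())
cv2.imwrite('pics/wrist9z.png',cv2.resize(im[0:230,100:480,::-1],None,fx=2,fy=2,interpolation=cv2.INTER_CUBIC))
save('side','side9.png');save('scene','scene9.png')
E
```

```text
20.825
```

View pics/wrist9z.png

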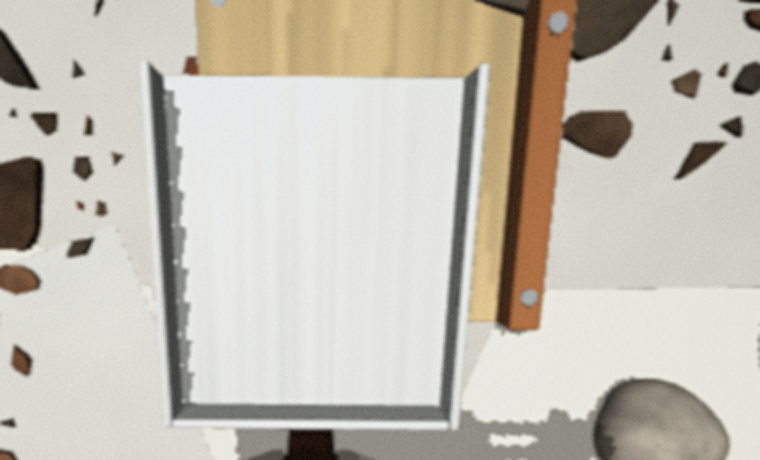

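Hover picture: the scoop's right wall at (475,250) lies parallel to the side fence (525,200). Now to fit both from this picture.

```bash
python3 - <<'E'
from fit import *
c,p,R=pickle.load(open('w9.pkl','rb'))
u9=lambda l:[(100+(x+.5)/2-.5,(y+.5)/2-.5) for x,y in l]
L=[onz(c,q,.034) for q in u9([(540,10),(512,322),(577,10),(540,327)])]
for i,j in[(0,1),(2,3)]:
    d=L[i]-L[j]; print('fence yaw',np.degrees(np.arctan2(d[1],d[0])).round(2))
def inb(q): return (Rs(B[2]).T@(np.r_[q[:2],0]-np.r_[B[:2],0]))[:2].round(4)
print('fence pts in board', [inb(q) for q in L], 'expected y -.061, -.061, -.075,-.075; x of ends -.080')
L=[onz(c,q,.012) for q in u9([(524,40),(500,322)])]; d=L[0]-L[1]; print('bottom',[inb(q) for q in L],np.degrees(np.arctan2(d[1],d[0])))
z0=p[2]-.033
s=fit([(-50,45,19+z0*1e3),(-50,-45,19+z0*1e3),(50,45,19+z0*1e3),(50,-45,19+z0*1e3)],u9([(170,428),(457,428),(143,63),(489,65)]),[.6,-.3,.2],c)
exp=p-Rs(B[2])@[-.067,0,.033]; print('expected scoop',exp[:2], z0, np.degrees(B[2]), 'diff in scoop axes',Rs(B[2]).T@(np.r_[s[:2],0]-np.r_[exp[:2],0]))
for n in ['scene','side']:
    im=cv2.imread(f'pics/{n}9.png'); cv2.imwrite(f'pics/{n}9z.png',cv2.resize(im[130:310,200:450],None,fx=3,fy=3,interpolation=cv2.INTER_CUBIC))
E
```

```text
fence yaw 11.6
fence yaw 10.88
fence pts in board [array([ 0.0443, -0.0614]), array([-0.0758, -0.0627]), array([ 0.0443, -0.0755]), array([-0.078 , -0.0752])] expected y -.061, -.061, -.075,-.075; x of ends -.080
bottom [array([ 0.0399, -0.0636]), array([-0.0797, -0.0647])] 11.527877869545565
[ 0.6044 -0.2882] 10.71 res [[-2.6, 1.9], [2.6, 2.5], [-2.3, -0.6], [2.4, -0.6]]
expected scoop [ 0.60496884 -0.28826068] 0.10305152101536458 11.0 diff in scoop axes [-0.00051356  0.00016081  0.        ]
```

View pics/side9z.png

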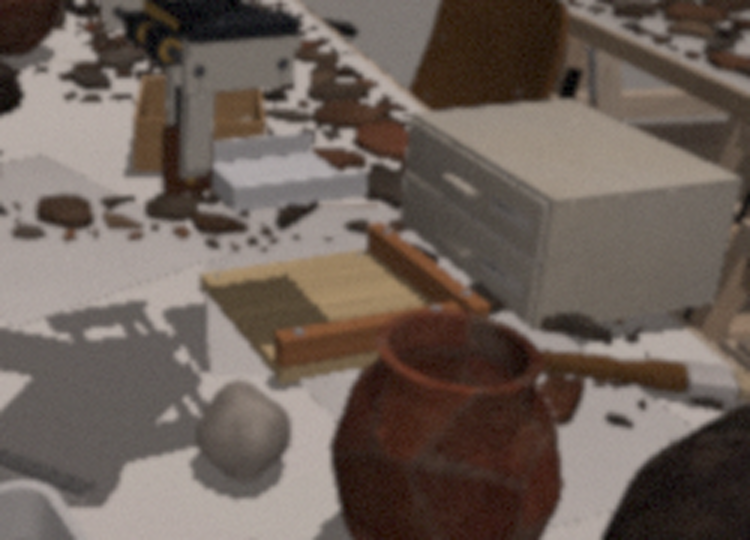

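```bash
python3 - <<'E'
from h import *
B[2]=np.radians(11.2)
sd=robot.camera_model('side'); print('vase base',onz(sd,(345,325),0),onz(sd,(345,240),.12))
a=place(.016,.016,.02); robot.move_straight(*a,v=.1); robot.hold(.3)
print('F0',robot.read_force().round(2) if hasattr(robot.read_force(),'round') else robot.read_force())
a=place(.016,.016,-.012)
print('touch',robot.move_straight(*a,v=.015,guard=2.5)); robot.hold(.2)
p=np.array(robot.read_tcp_pos()); print('underside z over board',p[2]-.033-.012, robot.read_force(),robot.read_opening(),robot.read_clock())
save('wrist','wrist10.png');save('side','side10.png')
im=cv2.imread('pics/side10.png'); cv2.imwrite('pics/side10z.png',cv2.resize(im[150:290,200:400],None,fx=4,fy=4,interpolation=cv2.INTER_CUBIC))
E
```

```text
vase base [ 0.62246962 -0.58677593  0.        ] [ 0.62830778 -0.5384754   0.12      ]
F0 [ 0.43 -0.05 -2.4 ]
touch True
underside z over board -2.6899244637175468e-06 [ 1.46493625 -0.82435874  5.73748891] 0.01371200290349317 23.7333
```

View pics/side10z.png

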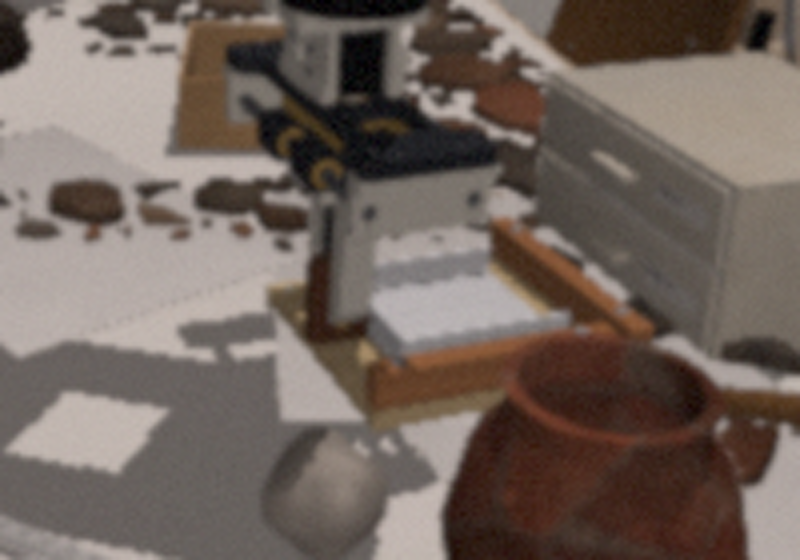

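View pics/wrist10.png

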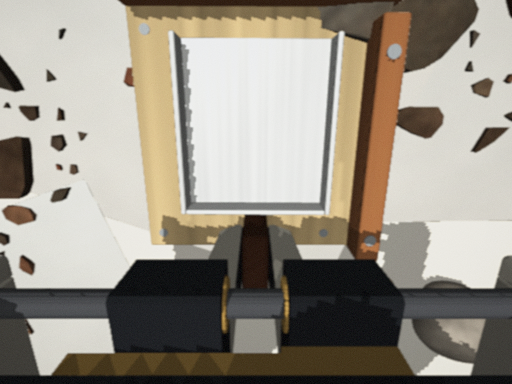

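The scoop is on the board inside both fences. Next: lighten the down force, push toward the side fence, then the far fence.

```bash
cat >> h.py <<'E'
def fb():
    f=np.array(robot.read_force())-[.43,-.05,-2.4]; return Rs(np.radians(11.2)).T@f
def step(dx,dy,dz,v=.01,guard=None,hold=.1):
    """move target relative to measured tcp, board axes"""
    r=robot.move_straight(np.array(robot.read_tcp_pos())+Rs(np.radians(11.2))@np.array([dx,dy,dz]),v=v,guard=guard); robot.hold(hold); return r
E
python3 - <<'E'
from h import *
print(fb().round(2),robot.read_tcp_pos())
R=robot.read_orientation(); p0=np.array(robot.read_tcp_pos())
for i in range(3):
    step(0,0,.0004); print('lift',fb().round(2),(np.array(robot.read_tcp_pos())-p0).round(5))
    if fb()[2]<3: break
r=step(0,-.022,0,v=.012,guard=4,hold=.2); print('side',r,fb().round(2),(Rs(np.radians(11.2)).T@(np.array(robot.read_tcp_pos())-p0)).round(5))
save('wrist','wrist11.png'); print(robot.read_clock())
E
```

```text
[ 0.35 -1.19  8.26] [ 0.58643114 -0.31746078  0.0450292 ]
lift [-0.31  0.18  2.56] [-1.0e-04  6.0e-05  1.8e-04]
side True [-0.69  1.52  8.  ] [-1.400e-04 -1.799e-02  2.000e-05]
25.825
```

View pics/wrist11.png

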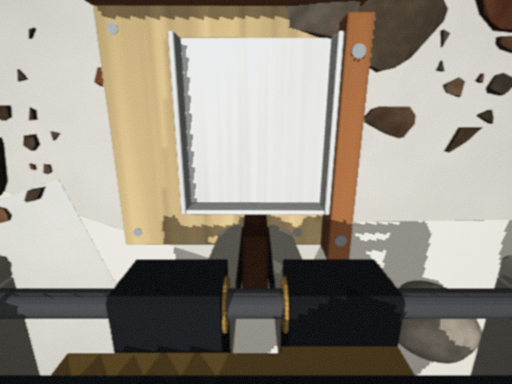

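Scoop right wall meets the side fence at (338,130) and is parallel to it. Next, the far fence.

```bash
python3 - <<'E'
from h import *
RB=Rs(np.radians(11.2)); p0=np.array(robot.read_tcp_pos())
loc=lambda:(RB.T@(np.array(robot.read_tcp_pos())-p0)*1e3).round(2)
step(0,0.0003,.0006); print('relax',fb().round(2),loc())
r=step(.022,0,0.0003,v=.012,guard=5,hold=.2); print('far',r,fb().round(2),loc())
# then press progressively, tracking commanded point
cmd=np.array(robot.read_tcp_pos())
def go(d,h=.2):
    global cmd; cmd=cmd+RB@np.array(d); robot.move_straight(cmd,v=.01); robot.hold(h); print('cmd',(RB.T@(cmd-p0)*1e3).round(2),'at',loc(),'F',fb().round(2))
go([.0005,0,0]); go([0,-.0005,0]); go([.0005,-.0005,0])
np.save('cmd.npy',cmd)
save('wrist','wrist12.png');save('side','side12.png'); print(robot.read_clock(),robot.read_opening())
im=cv2.imread('pics/side12.png'); cv2.imwrite('pics/side12z.png',cv2.resize(im[150:290,200:400],None,fx=4,fy=4,interpolation=cv2.INTER_CUBIC))
E
```

```text
relax [-0.75 -0.18  1.55] [-0.1   0.33  0.43]
far True [-1.19 -0.75  6.11] [15.82  0.45  0.1 ]
cmd [16.32  0.45  0.1 ] at [15.96  0.29  0.22] F [-5.75 -0.65  7.75]
cmd [16.32 -0.05  0.1 ] at [15.98  0.07  0.21] F [-6.79  2.64  8.74]
cmd [16.82 -0.55  0.1 ] at [15.99 -0.17  0.16] F [-10.89   5.23  10.71]
29.1167 0.013495304507909056
```

View pics/wrist12.png

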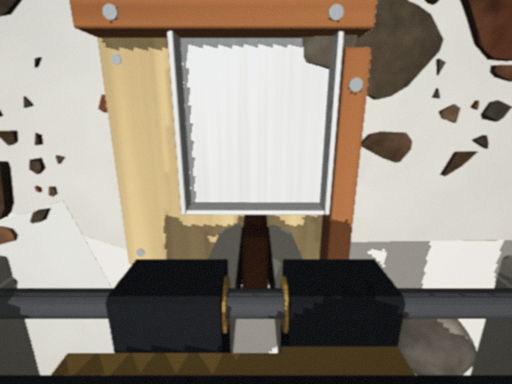

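View pics/side12z.png

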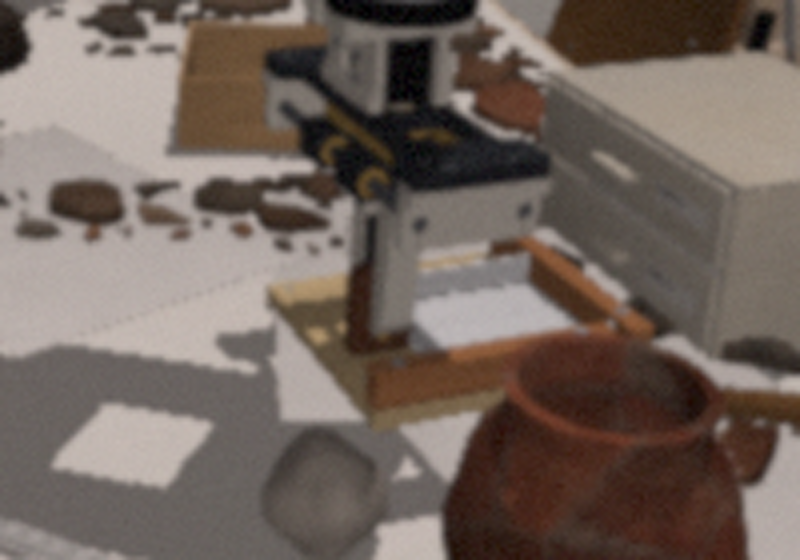

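Front edge against the far fence (row 33) and right wall against the side fence (column 343). Friction could be absorbing the side push (5.2 N against a bound of about 5.4 N), so I lower the down force and press harder sideways.

```bash
python3 - <<'E'
from h import *
RB=Rs(np.radians(11.2)); cmd=np.load('cmd.npy'); p0=cmd.copy()
loc=lambda:(RB.T@(np.array(robot.read_tcp_pos())-p0)*1e3).round(2)
def go(d,h=.2):
    global cmd; cmd=cmd+RB@np.array(d); robot.move_straight(cmd,v=.01); robot.hold(h); f=fb(); print('cmd',(RB.T@(cmd-p0)*1e3).round(2),'at',loc(),'F',f.round(2)); return f
for i in range(12):
    f=fb(); d=[0,0,0]
    if f[2]>5: d[2]=.0003
    if f[2]<2: d[2]=-.0002
    if -f[0]<11: d[0]=.0004
    if f[1]<12: d[1]=-.0006
    if not any(d): break
    go(d)
robot.hold(.5); print(fb().round(2),loc(),robot.read_torque(),robot.read_opening(),robot.read_clock())
np.save('cmd.npy',cmd); im=save('wrist','wrist13.png')
E
```

```text
cmd [ 0.4 -0.6  0.3] at [-0.76  0.36  0.1 ] F [-14.49  10.62  11.74]
cmd [ 0.4 -1.2  0.6] at [-0.79  0.28  0.19] F [-14.68  14.71  11.02]
cmd [ 0.4 -1.2  0.9] at [-0.74  0.33  0.27] F [-13.26  12.34  10.72]
cmd [ 0.4 -1.2  1.2] at [-0.73  0.31  0.35] F [-11.82  11.01   8.26]
cmd [ 0.4 -1.8  1.5] at [-0.78  0.24  0.39] F [-12.01  16.25   8.39]
cmd [ 0.4 -1.8  1.8] at [-0.72  0.23  0.56] F [-10.98  13.27   5.99]
cmd [ 0.8 -1.8  2.1] at [-0.65  0.26  0.65] F [-12.89  14.68   6.7 ]
cmd [ 0.8 -1.8  2.4] at [-0.63  0.24  0.81] F [-10.95  13.22   3.79]
cmd [ 1.2 -1.8  2.4] at [-0.6   0.25  0.82] F [-15.2   14.01   5.93]
cmd [ 1.2 -1.8  2.7] at [-0.59  0.25  0.95] F [-14.58  13.25   4.18]
[-12.96  13.6    4.26] [-0.57  0.25  0.94] [1.81785057 2.6079064  0.01010447] 0.013585205907578893 34.1167
```

View pics/wrist13.png

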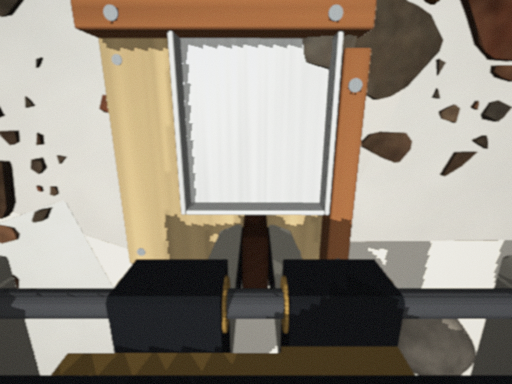

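```bash
python3 - <<'E'
from h import *
for i in range(3):
    print(fb().round(2),np.array(robot.read_tcp_pos()).round(5)); robot.hold(.5)
R=np.array(robot.read_orientation()); print('tilt deg',np.degrees(np.arccos(-R[2,1])),'yaw',np.degrees(np.arctan2(-R[1,0],-R[0,0])),robot.read_opening(),robot.read_clock())
save('scene','scene14.png')
for q in ['stone','caliper']: print(q,[(np.array(a['xy'])*[512,384]).round(1) for a in robot.spot_in('scene',q)[:1]])
E
```

```text
[-13.29  13.04   4.94] [ 0.60579 -0.33224  0.04608]
[-14.06  14.06   3.78] [ 0.60578 -0.33226  0.04607]
[-13.68  13.03   4.89] [ 0.60581 -0.33227  0.04609]
tilt deg 0.7346385467938991 yaw 11.212182167440602 0.014016918495452984 35.6667
stone [array([312.2, 194.7])]
caliper [array([266.1, 257. ])]
```

View pics/scene14.png

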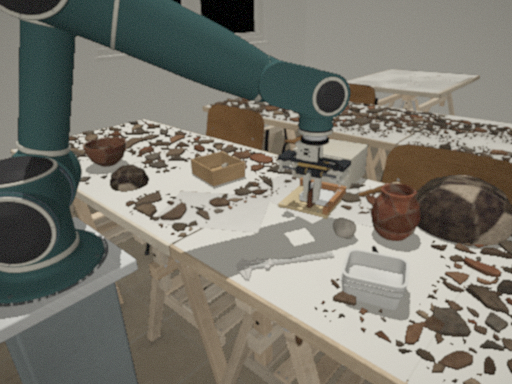

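Forces and pose are steady. The stone at (343,228) and the caliper at (266,258) are where they started; the network's stone report at (312,195) is the hand, not the stone. Hand in.

```bash
python3 - <<'E'
from h import *
robot.job_done(); print('done')
E
```

```text
the job is handed in; nothing more can be done
done
```

I tipped the three pebbles into the finds box, set the empty scoop flat in the corner of the board, and handed the job in with the gripper still holding it against both fences. No verdict was reported.

Last checks before handing in, at about 36 s of the 64 s allowed:

- **Pebbles:** one wrist picture taken right after tipping showed all three in the box and the pan empty. I did not look into the box again at the end.
- **Forces:** the push was steady at about 13.5 N toward the far fence, 13.5 N toward the side fence and 4.5 N down. Even if friction of 0.25 takes its full share, more than 8 N should reach each fence. The fence forces are inferred from the wrist reading, not measured directly.
- **Position:** the tool's yaw was 11.2° and the board's is estimated at about 11.2°. The tool was tilted 0.7° and sat about 1 mm higher than a flat scoop would put it. That points to a slight pitch or slip in the grip, well within the limits.
- **Grip:** the fingers stayed closed on the grip at 14 mm opening with 40 N set.
- **Stone and caliper:** in the final picture both were where they started.
- **One disagreement:** the network reported the stone at (312,195), which is the gripper. The picture shows the stone at its original place, (343,228).

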